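# Gauge the pour slot of a sprung two-part mould

## Robot

A 6-joint arm with a two-finger parallel gripper is mounted at the origin on the work surface. World frame = base frame: x ahead of the robot, y to its left, z up, the work surface at z = 0. Lengths are in mm, angles in rad, forces in N, time in s.
With the tool pointing down it reaches from about 300 to 775 mm from the base axis. Payload 14.6 kg.
Tool frame: the origin (TCP) lies between the finger pads; the fingertips stand 19 mm ahead of it and the grasp point (between the pads) is the TCP; z points along the fingers, y is the line along which they close (so a half turn about z gives the same grasp; the last joint's range is limited). The gripper opens to 94 mm and grips with 3 to 60 N. Pads are 16 mm wide; open, the fingers measure 119 mm over their backs; the gripper's body (75 mm by 177 mm) begins 78 mm behind the grasp point.
Start: joints at [1.116, 0.3, 1.521, -0, 1.321, -0.067], TCP at [207.981, 509.15, 224.446] pointing down, gripper open.
Joint ranges: [-3.03, 3.03], [-0.79, 2.21], [0.23, 2.52], [-1.04, 4.18], [0, 3.07], [-2.55, 2.55]. Speed limits (rad/s): [2.22, 2.22, 2.57, 3.14, 3.14, 3.14].

## Interface

Orientations are given as [roll, pitch, yaw] about the fixed x, y, z axes, in that order (R = Rz(yaw) Ry(pitch) Rx(roll)).
In Python, from cell import monitor, imaging, job, find_in, trace gives the robot as it stands. The module is installed in compiled form; this text tells all that it offers.
- The arm moves only by the tool arm_command, never from a script. Its argument "steps" is a list of rows, each a list of 5 numbers: the opening, from 0 (shut) to 1 (fully open), then the shift along the tool's x, y, z in mm, then the turn about the tool's z in degrees. In form: [[gripper, dx, dy, dz, turn], ...]. A call has 1 to 20 rows; each row is the pose to reach, as a shift and turn from the pose commanded when the call began, along the tool's axes at that moment; what a row does not reach only later rows make up. A row lasts 1/8 s, in which the tool goes at most 62.5 mm and 10.7 degrees, less where a joint would pass 70% of its speed; a pose out of reach is approached as far as the arm can. A call with a gripper value outside its range is refused whole. The fingers move at their own pace and stop on an object; "force" is the grip in N (left out, the last holds). Time passes only in rows, so rows that repeat a pose let the fingers close. It gives the time, the measured TCP pose, the force, the opening and the grip force at its end, in the units of the state.
- monitor.read_state(): the state, without advancing time (a new reading comes with each control period).
- imaging.camera(name): name is "side" or "top"; returns a dict with "img" (420x560x3 uint8, red, green, blue), "mtx" (3x3 intrinsics, pixels), "D" ([k1, k2, p1, p2, k3] as OpenCV has them; the pictures are not rectified), "view" (4x4, takes a point from world to camera coordinates). Camera axes: x right, y down, z forward; pixel columns grow to the right and rows downward; lengths in mm; the calibration is good to about 2 mm. A picture is of the moment at which its call begins. There is no depth.
- job.sign_off(): hands the job in; it is judged then, once.
Trained networks look in a picture, given as the dict that the camera call returned (one of the last four; its "shot" number tells which), for a name from the list of things; names that differ only in an ending like _2 or _b are one class to them, and where a whole thing is asked for, a point or a joint stands for the part that bears it (a point fixed in the world has none). Each returns a list of dicts, best first, with "p" (0 to 1); they miss things now and then, are a little off and sometimes report something else, mostly with a low value. They report only what shows in the picture. A call takes as long as a camera call. They do not tell look-alikes from the thing itself.
- find_in(picture, target): "rect" ([centre column, centre row, width, height] in pixels, round what is visible of it).
- trace(picture, target): "region" (420x560 bool, what is visible of it) and "rect" ([centre column, centre row, width, height] in pixels, round what is visible of it).
The state is a dict: "clock": time; "joints": joint angles; "qd": joint speeds; "effort": joint torques, N m; "eef_pos": TCP position; "eef_rot": TCP orientation; "wrist_force": force on the tool from outside, world axes, zero at the start; "moment": the same for the moment, N m; "finger_gap": finger opening in mm; "finger_force": force on a finger pad.
Only numpy, scipy, OpenCV 4.12 (cv2) and the standard library are available. Lean on these libraries where they do the work, as an engineer would, in place of code of your own. Each camera call takes 0.05 s, during which the arm holds its last target. There are 200 camera calls.

## Task

Take the gauge with the yellow grip out of its rack and slide its blade straight down into the slot between the two pale blue mould halves until it drags snugly, so that both sprung halves have backed off by about a millimetre and a half, without ever forcing a half back as far as four millimetres. Finish while still holding the gauge upright in your grip at that depth; do not let go. Leave the red and green gauges, the spray can and the stack of slats where they are.

Things in the scene. Friction and masses are not known exactly. Their poses are not given: they have to be found in the camera images.
- yellow_grip (a point): Centre of the yellow grip of the gauge to use. The grip is a block 36 mm wide (own x), 18 mm thick (own y) and 40 mm high; below it hangs a steel blade 30 mm wide (x), 6 mm thick (y), 100 mm long, straight down. The gauge weighs about 0.15 kg and stands upright, blade down and about 40 mm deep, in one of the three slots of the rack. z points up the gauge.
- yellow_tip (a point): Middle of the lower end of the yellow gauge's blade, 120 mm below yellow_grip; same axes.
- red_grip (a point): Centre of the red grip of another gauge of the same outline (blade 5 mm thick) in the rack; leave it alone.
- green_grip (a point): Centre of the green grip of a third gauge, like the red one; leave it alone.
- rack: Fixed wooden block 190 (x) x 60 (y) x 50 mm high with three slots 65 mm apart along its x, which hold the gauges in any order, blades parallel to its x. Origin: centre of the underside.
- mould: Fixed mould stand: aluminium base plate 110 (x) x 240 (y) x 10 mm with grey uprights 90 mm high. Between them stand two pale blue mould halves 70 mm long (x), with a slot between them that runs along x and opens upward, its lips 100 mm above the table. Origin: centre of the underside; z up. The left half lies on its +y side, the right half on its -y side.
- left_half_lip (a point): Middle of the top inner edge (lip) of the left mould half; axes as mould. The slot lies between the two lips (17 to 19.5 mm apart, differing from run to run) and each inner face leans in by 1 mm for every 8 mm of depth, so the slot gets narrower downward, for 76 mm. A 6 mm blade first touches 44 to 54 mm below the lips.
- right_half_lip (a point): Middle of the top inner edge (lip) of the right mould half, which is the mirror image of the left.
- left_half (a joint): How far the left half has been pushed back against its spring (m): 0 at rest, stop at 0.005. Each half is pressed inward by about 2 N at rest plus 3.5 N for each mm. Sliding the blade down by 8 mm after first touch backs each half off by 1 mm. Pushing down takes very roughly 4 N just after first touch, 10 N at 1.5 mm and 14 N at 2.5 mm, depending on friction; the blade then stays wedged.
- right_half (a joint): The same for the right half.
- spray_can: Loose green spray can with a yellow band and a white nozzle, 60 mm in diameter, 140 mm high, standing on the table; origin under its centre.
- slat_stack: Loose stack of wooden stirring slats laid crosswise, 100 x 100 x 30 mm; origin under its centre.
Things that resemble listed ones, but are neither listed nor needed, are in the scene too. Leave any orange or pink look-alike of the part that bears yellow_grip alone.

How it is judged:
By the outcome, as a careful person would: the job done as asked, in the order asked, and still so for the second after the job is handed in, while the arm keeps its last pose, push and grip.
It also fails if it takes over 34 s, if anything falls off the work surface, if the arm or the gripper's body presses on something with over 40 N, if the wrist force passes 120 N, or if a joint passes its speed limit or range.

## Working session

There is one attempt and no reset: what is moved stays moved. The work goes in short steps, Python scripts to look and compute and a tool call to move; the robot and the scene stay as the last step left them, time stands still between calls to the robot, and variables do not carry over. Pictures are saved under pics/ and viewed, at most 10 in all, crops included, and the job is handed in when it is done.

Besides the shell and the picture viewer there is one more tool, called after "Request:" in YAML: its name, and indented under it one key for each argument. arm_command: Moves the arm, as the interface text tells. Its arguments: {"type":"object","properties":{"steps":{"type":"array","items":{"type":"array","items":{"type":"number"}}},"force":{"type":"number"}},"required":["steps"]}

```bash
mkdir -p pics; python3 - <<'E'
from cell import monitor, imaging, find_in
import cv2,numpy as np
s=monitor.read_state(); print({k:np.round(v,3) for k,v in s.items()})
for n in ("side","top"):
    c=imaging.camera(n); cv2.imwrite(f"pics/{n}0.png",c["img"][:,:,::-1])
    print(n,np.round(c["mtx"],1).tolist(),np.round(c["D"],3),np.round(c["view"],3).tolist())
    for t in ["yellow_grip","yellow_tip","red_grip","green_grip","rack","mould","left_half_lip","right_half_lip","left_half","right_half","spray_can","slat_stack"]:
        print(t,[(round(d["p"],2),np.round(d["rect"]).astype(int).tolist()) for d in find_in(c,t)[:4]])
E
```

```text
{'clock': np.float64(0.0), 'joints': array([ 1.116,  0.3  ,  1.522, -0.   ,  1.321, -0.067]), 'qd': array([-0.001, -0.002, -0.001,  0.001, -0.003,  0.001]), 'effort': array([-0.0000e+00, -5.3181e+01, -3.5273e+01,  7.1000e-02,  2.4000e-02,
       -0.0000e+00]), 'eef_pos': array([207.882, 508.954, 223.917]), 'eef_rot': array([-3.141, -0.   ,  2.754]), 'wrist_force': array([ 0.843, -0.596,  0.358]), 'moment': array([-0.04 , -0.056,  0.028]), 'finger_force': np.float64(0.0), 'finger_gap': np.float64(94.092)}
side [[486.6, 0.0, 281.1], [0.0, 486.6, 209.9], [0.0, 0.0, 1.0]] [-0.145  0.     0.     0.     0.   ] [[0.876, -0.482, 0.006, -543.214], [-0.247, -0.461, -0.852, 221.641], [0.413, 0.745, -0.523, 779.337], [0.0, 0.0, 0.0, 1.0]]
yellow_grip [(0.81, [387, 305, 32, 72]), (0.71, [394, 245, 28, 48]), (0.68, [358, 260, 27, 55])]
yellow_tip [(0.95, [391, 247, 30, 46]), (0.88, [356, 260, 25, 53]), (0.82, [387, 301, 31, 72])]
red_grip [(0.55, [291, 281, 25, 59])]
green_grip [(0.62, [323, 269, 21, 62])]
rack [(0.92, [322, 311, 115, 74])]
mould [(0.68, [228, 203, 69, 82])]
left_half_lip [(0.71, 
[... 378 characters left out ...]
, [0.142, -0.002, -0.99, 1001.812], [0.0, 0.0, 0.0, 1.0]]
yellow_grip [(0.88, [376, 134, 21, 37]), (0.67, [426, 179, 38, 25]), (0.65, [385, 174, 14, 32])]
yellow_tip [(0.8, [385, 173, 19, 32]), (0.63, [428, 179, 38, 22]), (0.61, [376, 133, 23, 37])]
red_grip [(0.85, [382, 245, 18, 22]), (0.38, [175, 225, 130, 78])]
green_grip [(0.7, [382, 207, 18, 26])]
rack [(0.58, [373, 215, 39, 107]), (0.55, [276, 150, 27, 40])]
mould [(0.85, [175, 227, 132, 77])]
left_half_lip [(0.59, [149, 219, 47, 45])]
right_half_lip []
left_half [(0.71, [148, 217, 55, 43]), (0.23, [192, 225, 44, 41])]
right_half [(0.7, [193, 222, 49, 52])]
spray_can [(0.95, [275, 150, 29, 44])]
slat_stack [(0.73, [274, 297, 62, 66])]
```

```bash
python3 - <<'E'
import cv2,numpy as np
a=cv2.imread("pics/side0.png")[150:350,170:430]; b=cv2.imread("pics/top0.png")[100:290,90:460]
cv2.imwrite("pics/s1.png",cv2.resize(a,None,fx=3,fy=3,interpolation=2)); cv2.imwrite("pics/t1.png",cv2.resize(b,None,fx=2.1,fy=2.1,interpolation=2))
E
```

```text
(no output)
```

View pics/s1.png

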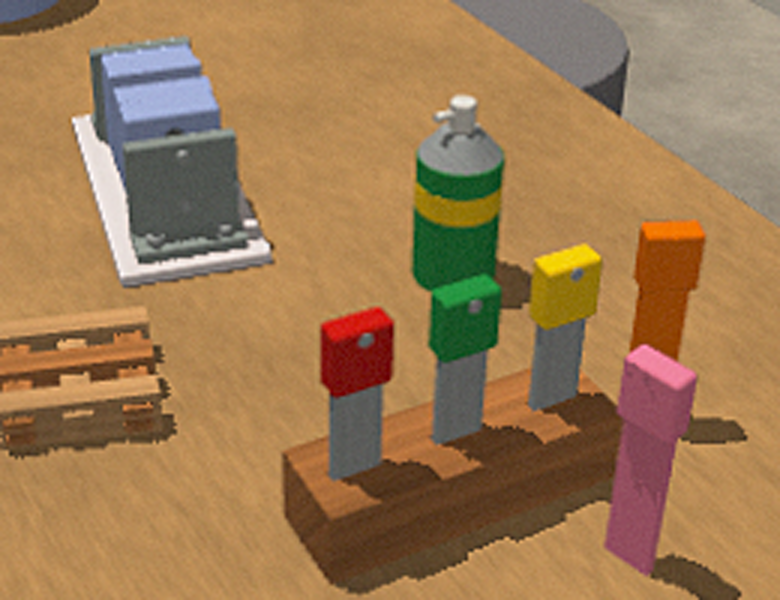

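View pics/t1.png

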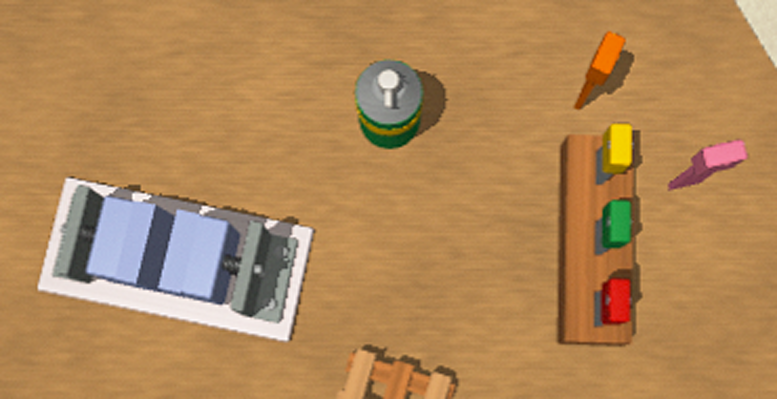

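The yellow gauge is at one end of the rack, at side (359,246) and top (383,170). The orange look-alike is at side (393,240), top (377,130), and the pink one at side (388,285), top (430,177). Both stand outside the rack and are not yellow, so the one in the rack slot is the target. Next I fit its pose and the mould's.

```bash
cat > h.py <<'E'
import cv2,numpy as np
from scipy.optimize import minimize,least_squares
def proj(c,P):
    V=np.array(c["view"]); return cv2.projectPoints(np.float64(P).reshape(-1,1,3),cv2.Rodrigues(V[:3,:3])[0],V[:3,3],np.array(c["mtx"]),np.array(c["D"]))[0][:,0]
def ray(c,uv,z):
    V=np.array(c["view"]);R=V[:3,:3];n=cv2.undistortPoints(np.float64([[uv]]),np.array(c["mtx"]),np.array(c["D"]))[0,0]
    d=R.T@[n[0],n[1],1];o=-R.T@V[:3,3]; return o+d*(z-o[2])/d[2]
def place(x,y,z,yaw,P):
    k,s=np.cos(yaw),np.sin(yaw);P=np.float64(P);return np.c_[x+k*P[:,0]-s*P[:,1],y+s*P[:,0]+k*P[:,1],z+P[:,2]]
def box(a,b,h): return [[i*a/2,j*b/2,k*h/2] for i in(-1,1) for j in(-1,1) for k in(-1,1)]
def fitbox(cs,ms,x0,B,S=4):
    ms=[cv2.resize(m.astype(np.uint8),None,fx=S,fy=S,interpolation=cv2.INTER_LINEAR_EXACT)>0 for m in ms]
    def cost(p):
        t=0
        for c,m in zip(cs,ms):
            h=cv2.convexHull(((proj(c,place(*p,B))+.5)*S-.5).astype(np.float32)); im=np.zeros(m.shape,np.uint8); cv2.fillConvexPoly(im,(h*16).round().astype(np.int32),1,shift=4)
            t+=1-(m&(im>0)).sum()/(m|(im>0)).sum()
        return t
    best=None
    for dy in (-.3,-.1,.1,.3):
        s=np.array([x0+np.array(d) for d in([0,0,0,dy],[8,0,0,dy],[0,8,0,dy],[0,0,8,dy],[0,0,0,dy+.25])])
        r=minimize(cost,s[0],method="Nelder-Mead",options=dict(initial_simplex=s,xatol=.02,fatol=1e-4,maxiter=600))
        if best is None or r.fun<best.fun:best=r
    return best.x,best.fun
def hue(c,lo,hi,uv,r=30,s=110):
    h=cv2.cvtColor(c["img"],cv2.COLOR_RGB2HSV); m=((h[...,0]>=lo)&(h[...,0]<=hi)&(h[...,1]>s)&(h[...,2]>60)).astype(np.uint8)
    n,l,st,ct=cv2.connectedComponentsWithStats(m); k=1+np.argmin([np.hypot(*(ct[i]-uv)) if st[i,4]>60 else 1e9 for i in range(1,n)]); return l==k
E
cat > m.py <<'E'
from h import *
from cell import imaging
S,T=imaging.camera("side"),imaging.camera("top")
G=box(36,18,40)
for nm,lo,hi,us,ut in(("yellow",23,33,(359,246),(383,170)),("orange",6,14,(393,243),(377,130)),("pink",150,176,(388,290),(428,177))):
    ms=[hue(S,lo,hi,us),hue(T,lo,hi,ut)]; print(nm,[(m.sum(),np.round(np.argwhere(m).mean(0)[::-1]).tolist()) for m in ms],end=' ')
    g=ray(T,ut,130)
    if nm=="yellow": x,f=fitbox([S,T],ms,np.array([g[0],g[1],130,0]),G); Y=x; print(np.round(x,3),round(f,3))
    else: print("top px at z=0..150",np.round(ray(T,ut,140)[:2]), "foot side",)
# mould from plate corners z=10 and z=... picks
c=lambda l,ox,oy,s:[(ox+u/s,oy+v/s) for u,v in l]
tp=c([(66,178),(314,229),(290,341),(38,290)],90,100,2.1); sp=c([(128,278),(271,253)],170,150,3)
mc=[[55,120,10],[55,-120,10],[-55,-120,10],[-55,120,10]]
print("plate",[np.round(ray(T,p,10)).tolist() for p in tp],[np.round(ray(S,p,10)).tolist() for p in sp])
m0=ray(T,np.mean(tp,0),10)
f=lambda p:(proj(T,place(p[0],p[1],0,p[2],mc))-tp).ravel()
r=least_squares(f,[m0[0],m0[1],-.2]); M=r.x; print("mould",np.round(M,3),"res",np.round(r.fun,1))
print("side pred",np.round(proj(S,place(M[0],M[1],0,M[2],mc))).tolist())
g=9
L=[[s*35,k*g,100] for k in(1,-1) for s in(1,-1)]
for nm,C,(x0,x1,y0,y1),z in(("s",S,(180,250,150,230),8),("t",T,(100,245,180,270),5)):
    im=cv2.resize(C["img"][y0:y1,x0:x1,::-1],None,fx=z,fy=z,interpolation=2)
    q=lambda P:(((proj(C,P)+.5-[x0,y0])*z)*16).astype(np.int32)
    l=q(place(M[0],M[1],0,M[2],L)); cv2.polylines(im,[l[:2],l[2:]],0,(0,0,255),1,shift=4); cv2.polylines(im,[q(place(M[0],M[1],0,M[2],mc))],1,(0,255,0),1,shift=4)
    cv2.imwrite(f"pics/m{nm}.png",im)
x0,x1,y0,y1=330,420,210,330
ims=cv2.resize(S["img"][y0:y1,x0:x1,::-1],None,fx=4,fy=4); 
for P in proj(S,place(*Y,G)): cv2.circle(ims,tuple(((P+.5-[x0,y0])*4).astype(int)),2,(255,0,0),-1)
x0,x1,y0,y1=350,450,110,230
imt=cv2.resize(T["img"][y0:y1,x0:x1,::-1],None,fx=4,fy=4)
for P in proj(T,place(*Y,G)): cv2.circle(imt,tuple(((P+.5-[x0,y0])*4).astype(int)),2,(255,0,0),-1)
cv2.imwrite("pics/g.png",np.hstack([ims,imt]))
E
python3 m.py; python3 -c "
import cv2,numpy as np
a=cv2.imread('pics/ms.png');b=cv2.imread('pics/mt.png');print(a.shape,b.shape)"
```

```text
yellow [(np.int64(489), [358.0, 245.0]), (np.int64(290), [384.0, 170.0])] [ 6.39698e+02 -2.28794e+02  1.28401e+02 -5.60000e-02] 0.358
orange [(np.int64(783), [391.0, 245.0]), (np.int64(271), [376.0, 131.0])] top px at z=0..150 [ 710. -217.] foot side
pink [(np.int64(1327), [385.0, 300.0]), (np.int64(371), [428.0, 177.0])] top px at z=0..150 [ 625. -304.] foot side
plate [[636.0, 270.0, 10.0], [587.0, 35.0, 10.0], [482.0, 56.0, 10.0], [530.0, 291.0, 10.0]] [[486.0, 53.0, 10.0], [588.0, 34.0, 10.0]]
mould [ 5.58874e+02  1.62991e+02 -2.02000e-01] res [ 0.1 -0.3  0.3 -0.6 -0.2  0.5 -0.3  0.4]
side pred [[236.0, 183.0], [261.0, 234.0], [210.0, 242.0], [193.0, 189.0]]
(640, 560, 3) (450, 725, 3)
```

View pics/g.png

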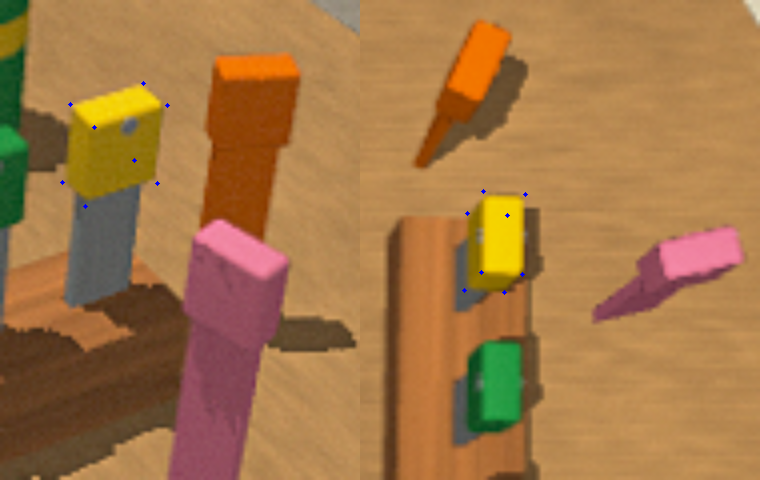

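View pics/mt.png

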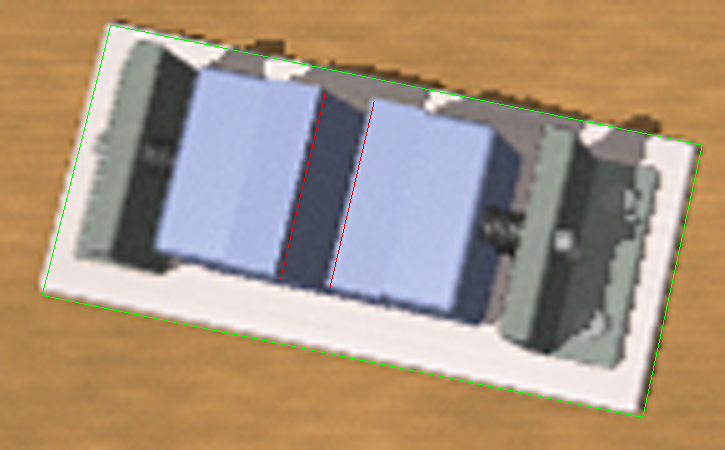

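View pics/ms.png

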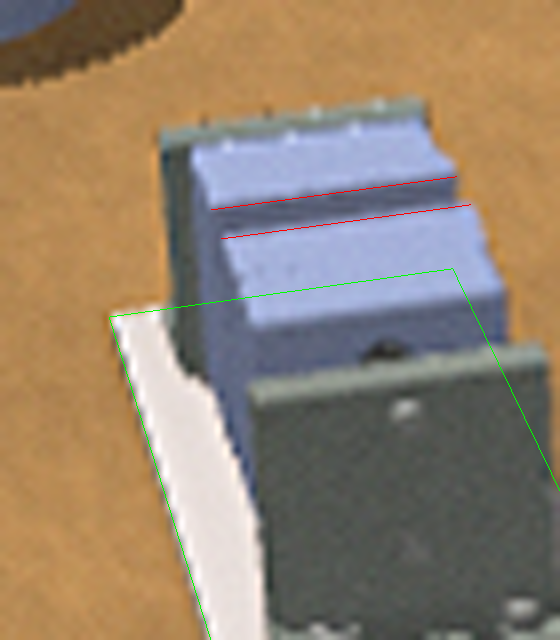

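The mould fit is good. The grip box fit is loose (cost 0.36), so I check its mask and zoom in with a wireframe.

```bash
cat > g.py <<'E'
from h import *
from cell import imaging
S,T=imaging.camera("side"),imaging.camera("top")
G=box(36,18,40)
ms=[hue(S,18,36,(359,246),s=80),hue(T,18,36,(383,170),s=140)]
for m in ms: a=np.argwhere(m); print(m.sum(),a.min(0)[::-1],a.max(0)[::-1])
hs=[cv2.morphologyEx(m.astype(np.uint8),cv2.MORPH_CLOSE,np.ones((5,5)))>0 for m in ms]
x,f=fitbox([S,T],hs,np.array([638,-227,130,0.]),G); print(np.round(x,3),round(f,3))
for c,m in zip((S,T),hs): print(round(fitbox([c],[m],x,G)[1],3),np.round(proj(c,place(*x,G))).tolist())
out=[]
for C,(x0,y0),m in((S,(335,215),ms[0]),(T,(360,140),ms[1])):
    im=cv2.resize(C["img"][y0:y0+60,x0:x0+48,::-1],None,fx=8,fy=8,interpolation=0)
    p=(((proj(C,place(*x,G))+.5-[x0,y0])*8)).astype(int)
    for i in range(8):
        for j in(1,2,4):
            if not i&j: cv2.line(im,tuple(p[i].tolist()),tuple(p[i|j].tolist()),(255,0,0),1)
    cs,_=cv2.findContours(cv2.resize(m[y0:y0+60,x0:x0+48].astype(np.uint8),None,fx=8,fy=8,interpolation=0),0,1); cv2.drawContours(im,cs,-1,(0,255,0),1)
    out.append(im)
cv2.imwrite("pics/g2.png",np.hstack(out))
E
python3 g.py
```

```text
559 [345 231] [370 259]
307 [377 158] [390 182]
[ 6.39017e+02 -2.28331e+02  1.29658e+02 -4.50000e-02] 0.166
0.037 [[351.0, 260.0], [353.0, 241.0], [345.0, 255.0], [347.0, 235.0], [369.0, 255.0], [371.0, 235.0], [363.0, 249.0], [365.0, 230.0]]
0.084 [[386.0, 183.0], [390.0, 178.0], [376.0, 182.0], [380.0, 178.0], [386.0, 163.0], [391.0, 158.0], [376.0, 163.0], [380.0, 158.0]]
```

View pics/g2.png

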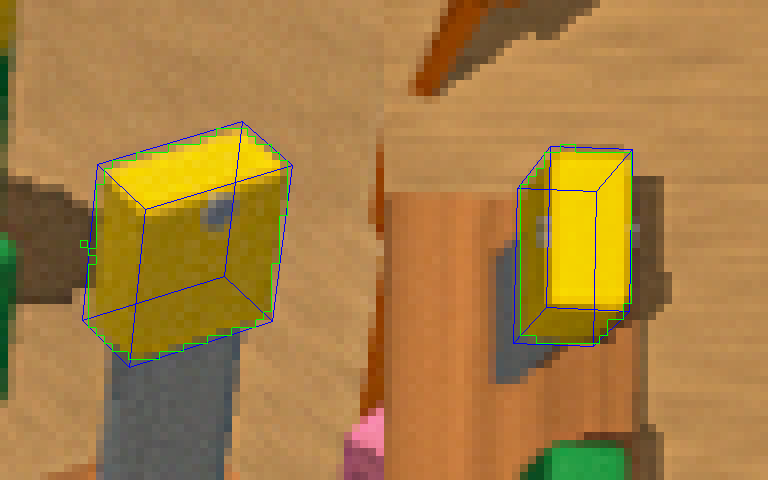

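```bash
cat > go.py <<'E'
import sys,numpy as np
from scipy.spatial.transform import Rotation as Ro
from cell import monitor
def show(x,y,z,yaw):
    s=monitor.read_state();R=Ro.from_euler("xyz",s["eef_rot"]).as_matrix()
    d=R.T@(np.array([x,y,z])-s["eef_pos"]); t=-(yaw-s["eef_rot"][2]); t=np.degrees((t+np.pi)%(2*np.pi)-np.pi)
    print("pos",np.round(s["eef_pos"],1),"rot",np.round(s["eef_rot"],3),"q6",round(s["joints"][5],2),"F",np.round(s["wrist_force"],1),"t",round(s["clock"],2))
    print("shift",np.round(d,1),"turn",round(t,1))
if __name__=="__main__": show(*map(float,sys.argv[1:]))
E
python3 go.py 639 -228.3 222 3.097
```

```text
pos [208.  509.2 224.5] rot [ 3.142 -0.     2.754] q6 -0.07 F [ 0.1  0.6 -0.1] t 1.5
shift [-677.9 -519.7    2.5] turn -19.7
```

Request:
arm_command:
  steps:
    - [0.5,-42,-32,0,-1]
    - [0.5,-85,-65,0,-2]
    - [0.5,-127,-97,0,-4]
    - [0.5,-170,-130,0,-5]
    - [0.5,-212,-162,0,-6]
    - [0.5,-254,-195,0,-7]
    - [0.5,-297,-227,0,-9]
    - [0.5,-339,-260,0,-10]
    - [0.5,-381,-292,0,-11]
    - [0.5,-424,-325,0,-12]
    - [0.5,-466,-357,0,-14]
    - [0.5,-508,-390,0,-15]
    - [0.5,-551,-422,0,-16]
    - [0.5,-593,-455,0,-17]
    - [0.5,-636,-487,1,-19]
    - [0.5,-678,-520,2.5,-19.7]
    - [0.5,-678,-520,2.5,-19.7]
    - [0.5,-678,-520,2.5,-19.7]
  force: 40

```text
clock: 3.75
eef_pos: [638.8, -228.2, 221.7]
eef_rot: [3.141, -0.001, 3.098]
wrist_force: [0.2, 0.5, 0.4]
finger_gap: 46.7
finger_force: 0.0
```

```bash
python3 go.py 639 -228.3 130 3.097; python3 - <<'E'
from cell import imaging
import cv2
a=imaging.camera("side")["img"][150:350,290:430,::-1];b=imaging.camera("top")["img"][70:270,310:450,::-1]
cv2.imwrite("pics/a1.png",cv2.resize(cv2.hconcat([a.copy(),b.copy()]),None,fx=2.8,fy=2.8,interpolation=2))
E
```

```text
pos [ 638.8 -228.2  221.7] rot [ 3.141e+00 -1.000e-03  3.098e+00] q6 -1.92 F [0.2 0.5 0.4] t 3.75
shift [-0.2 -0.1 91.7] turn 0.0
```

View pics/a1.png

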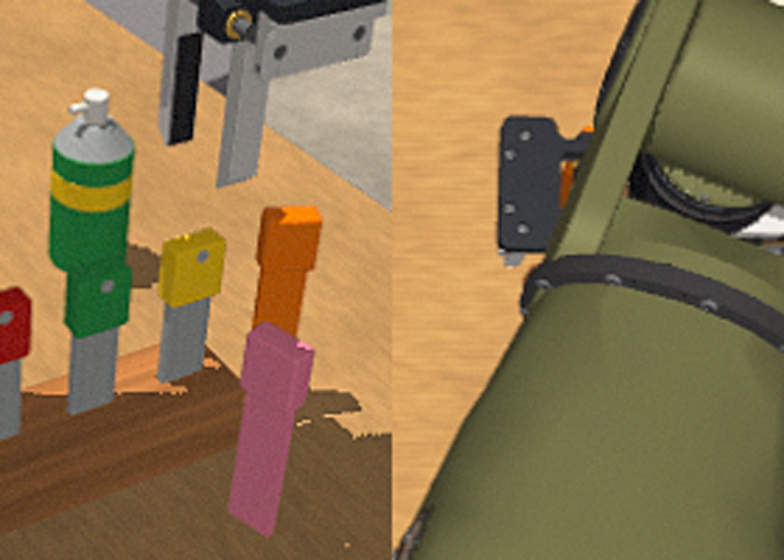

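The side view shows the open fingers, at crop (182,140) and (238,183), bracketing the yellow grip at (193,267). The pink and orange look-alikes are clear. Descending and closing.

Request:
arm_command:
  steps:
    - [0.5,0,0,20,0]
    - [0.5,0,0,40,0]
    - [0.5,0,0,60,0]
    - [0.5,0,0,76,0]
    - [0.5,0,0,86,0]
    - [0.5,0,0,92,0]
    - [0.5,0,0,92,0]
    - [0,0,0,92,0]
    - [0,0,0,92,0]
    - [0,0,0,92,0]
    - [0,0,0,92,0]
    - [0,0,0,92,0]
  force: 45

```text
clock: 5.35
eef_pos: [639.1, -228.7, 130.1]
eef_rot: [-3.141, 0.0, 3.098]
wrist_force: [0.1, 1.1, 1.1]
finger_gap: 18.2
finger_force: 45.0
```

Request:
arm_command:
  steps:
    - [0,0,0,-8,0]
    - [0,0,0,-20,0]
    - [0,0,0,-35,0]
    - [0,0,0,-55,0]
    - [0,0,0,-75,0]
    - [0,0,0,-95,0]
    - [0,0,0,-115,0]
    - [0,0,0,-130,0]
    - [0,0,0,-140,0]
    - [0,0,0,-140,0]

```text
clock: 6.6
eef_pos: [639.1, -228.7, 270.5]
eef_rot: [-3.141, 0.001, 3.098]
wrist_force: [-0.6, -0.6, -1.1]
finger_gap: 17.7
finger_force: 45.0
```

```bash
python3 go.py 558.9 163 250 2.940
```

```text
pos [ 639.1 -228.7  270.5] rot [-3.141e+00  1.000e-03  3.098e+00] q6 -1.92 F [-0.6 -0.6 -1.1] t 6.6
shift [ 97.4 387.8  20.3] turn 9.0
```

Request:
arm_command:
  steps:
    - [0,5,20,0,0]
    - [0,16,65,0,1]
    - [0,28,110,0,2]
    - [0,39,155,0,4]
    - [0,50,200,0,5]
    - [0,62,245,0,6]
    - [0,73,290,0,7]
    - [0,84,335,0,8]
    - [0,92,368,5,9]
    - [0,97.4,387.8,14,9]
    - [0,97.4,387.8,20.3,9]
    - [0,97.4,387.8,20.3,9]
    - [0,97.4,387.8,20.3,9]
    - [0,97.4,387.8,20.3,9]

```text
clock: 8.35
eef_pos: [559.0, 162.5, 249.9]
eef_rot: [3.141, 0.0, 2.94]
wrist_force: [-0.4, 1.0, -0.4]
finger_gap: 17.6
finger_force: 45.0
```

```bash
python3 go.py 558.9 163 250 2.940; python3 - <<'E'
from h import *
from cell import imaging
S,T=imaging.camera("side"),imaging.camera("top")
M=(558.9,163,-.202)
L=[[s*35,k*9,100] for k in(1,-1) for s in(1,-1)]
from cell import monitor
p=monitor.read_state()["eef_pos"]; B=box(30,6,100)
m=hue(S,18,36,tuple(proj(S,[p])[0]),s=80); print("yellow centroid",np.argwhere(m).mean(0)[::-1],"pred",proj(S,[p]))
out=[]
for C,(x0,y0,w,h),z in((S,(165,70,120,150),4),(T,(110,150,75,150),4)):
    im=np.ascontiguousarray(cv2.resize(C["img"][y0:y0+h,x0:x0+w,::-1],None,fx=z,fy=z,interpolation=2))
    q=lambda P:((proj(C,P)+.5-[x0,y0])*z).astype(int)
    l=q(place(M[0],M[1],0,M[2],L)); cv2.polylines(im,[l[:2],l[2:]],0,(0,0,255),1)
    for P in q(place(p[0],p[1],p[2]-70,M[2],B)): cv2.circle(im,tuple(P.tolist()),2,(0,255,0),-1)
    out.append(im)
cv2.imwrite("pics/b1.png",np.hstack(out))
E
```

```text
pos [559.  162.5 249.9] rot [3.141 0.    2.94 ] q6 -1.15 F [-0.4  1.  -0.4] t 8.35
shift [ 0.2  0.5 -0.1] turn -0.0
yellow centroid [212.07086614 112.00787402] pred [[218.30475986 111.34274847]]
```

View pics/b1.png

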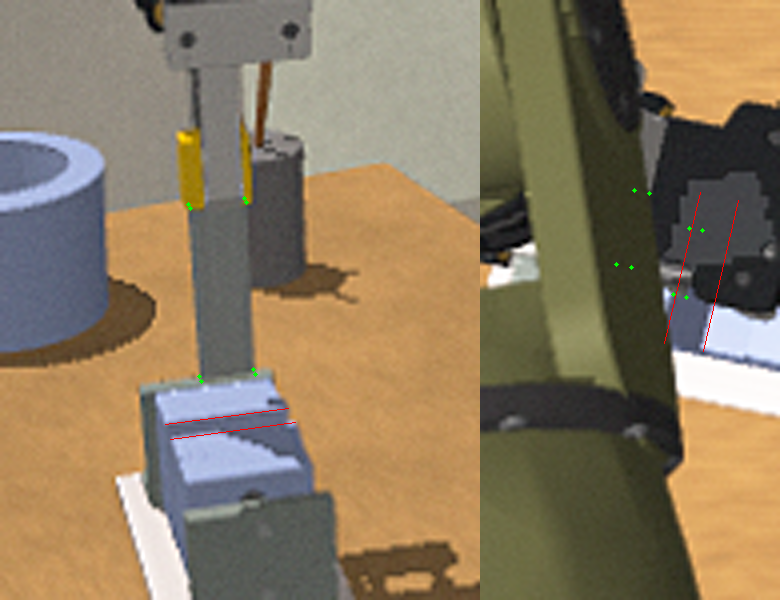

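The blade matches the prediction, with its tip at side crop (228,378) above the slot at (230,420). Lowering into the slot, stopping short of contact.

Request:
arm_command:
  steps:
    - [0,0,0.5,15,0]
    - [0,0,0.5,25,0]
    - [0,0,0.5,33,0]
    - [0,0,0.5,41,0]
    - [0,0,0.5,49,0]
    - [0,0,0.5,57,0]
    - [0,0,0.5,65,0]
    - [0,0,0.5,68,0]
    - [0,0,0.5,68,0]

```text
clock: 9.57
eef_pos: [558.8, 163.5, 181.5]
eef_rot: [-3.142, -0.0, 2.941]
wrist_force: [-0.5, 0.1, -1.8]
finger_gap: 17.7
finger_force: 45.0
```

```bash
cat > f.py <<'E'
import numpy as np
from cell import monitor,imaging
F=[];
for i in range(4): imaging.camera("side"); s=monitor.read_state(); F.append(np.r_[s["wrist_force"],s["moment"]])
F=np.array(F);f=F.mean(0);yaw=s["eef_rot"][2]
ty=np.array([np.sin(yaw),-np.cos(yaw)]);tx=np.array([np.cos(yaw),np.sin(yaw)])
print("pos",np.round(s["eef_pos"],2),"t",round(s["clock"],2),"gap",round(s["finger_gap"],2),"| F tool x %.2f y %.2f, up %.2f"%(f[:2]@tx,f[:2]@ty,f[2]),"sd",np.round(F.std(0)[:3],2),"Mom",np.round(f[3:],3))
E
python3 f.py
```

```text
pos [558.93 163.58 181.94] t 9.78 gap 17.88 | F tool x 0.24 y -0.38, up -1.22 sd [0.53 0.67 0.26] Mom [-0.002  0.009 -0.008]
```

Request:
arm_command:
  steps:
    - [0,0,0,2,0]
    - [0,0,0,4,0]
    - [0,0,0,6,0]
    - [0,0,0,8,0]
    - [0,0,0,8,0]

```text
clock: 10.4
eef_pos: [558.8, 163.6, 173.5]
eef_rot: [3.142, -0.0, 2.941]
wrist_force: [-0.2, -0.2, -0.3]
finger_gap: 17.9
finger_force: 45.0
```

```bash
python3 f.py
```

```text
pos [558.87 163.57 173.69] t 10.6 gap 17.49 | F tool x 0.56 y 0.55, up -1.72 sd [0.5  0.45 0.23] Mom [ 0.1    0.024 -0.019]
```

Request:
arm_command:
  steps:
    - [0,0,0,1,0]
    - [0,0,0,2,0]
    - [0,0,0,3,0]
    - [0,0,0,4,0]
    - [0,0,0,4,0]

```text
clock: 11.22
eef_pos: [558.9, 163.7, 169.7]
eef_rot: [3.141, 0.0, 2.941]
wrist_force: [1.1, 2.3, -0.8]
finger_gap: 17.9
finger_force: 45.0
```

```bash
python3 f.py
```

```text
pos [558.87 163.64 169.66] t 11.43 gap 17.51 | F tool x -0.35 y 2.27, up -0.68 sd [0.18 0.32 0.54] Mom [ 0.751 -0.277 -0.027]
```

Contact is only on the right (−y) half, so I shift +y a little and go on down.

Request:
arm_command:
  steps:
    - [0,0,0.3,0,0]
    - [0,0,0.6,1,0]
    - [0,0,0.6,2,0]
    - [0,0,0.6,3,0]
    - [0,0,0.6,3,0]

```text
clock: 12.05
eef_pos: [558.9, 164.2, 166.5]
eef_rot: [3.142, -0.0, 2.941]
wrist_force: [1.7, 2.5, -1.5]
finger_gap: 17.7
finger_force: 45.0
```

```bash
python3 f.py
```

```text
pos [558.91 164.16 166.53] t 12.25 gap 17.72 | F tool x 0.17 y 2.59, up -1.20 sd [0.5  0.42 0.69] Mom [ 0.69  -0.213 -0.022]
```

Request:
arm_command:
  steps:
    - [0,0,0.4,0,0]
    - [0,0,0.8,0,0]
    - [0,0,0.8,0,0]

```text
clock: 12.62
eef_pos: [559.0, 164.6, 166.5]
eef_rot: [-3.141, -0.0, 2.94]
wrist_force: [-0.4, -2.6, -1.2]
finger_gap: 17.8
finger_force: 45.0
```

```bash
python3 f.py
```

```text
pos [559.03 164.72 166.55] t 12.82 gap 17.74 | F tool x 0.18 y -1.72, up -1.21 sd [0.14 0.35 0.28] Mom [-0.59   0.035 -0.024]
```

Request:
arm_command:
  steps:
    - [0,0,-0.25,0,0]
    - [0,0,-0.25,0.5,0]
    - [0,0,-0.25,1,0]
    - [0,0,-0.25,1,0]

```text
clock: 13.32
eef_pos: [559.1, 164.7, 165.8]
eef_rot: [3.142, 0.0, 2.941]
wrist_force: [-0.2, -2.6, 1.6]
finger_gap: 18.1
finger_force: 45.0
```

```bash
python3 f.py
```

```text
pos [559.12 164.7  165.73] t 13.53 gap 17.53 | F tool x -0.24 y -2.36, up 1.69 sd [0.72 0.37 0.51] Mom [-0.723  0.118 -0.012]
```

Request:
arm_command:
  steps:
    - [0,0,-0.2,0,0]
    - [0,0,-0.4,0,0]
    - [0,0,-0.4,1,0]
    - [0,0,-0.4,1,0]

```text
clock: 14.02
eef_pos: [559.1, 164.5, 164.7]
eef_rot: [3.141, 0.0, 2.941]
wrist_force: [0.6, -0.4, 2.6]
finger_gap: 17.8
finger_force: 45.0
```

```bash
python3 f.py
```

```text
pos [559.08 164.39 164.71] t 14.22 gap 17.8 | F tool x -0.34 y 0.11, up 2.05 sd [0.79 0.17 0.32] Mom [-0.081 -0.118 -0.053]
```

Both sides are balanced just after first touch, at about z 165. Pressing down in stages.

Request:
arm_command:
  steps:
    - [0,0,0,1.5,0]
    - [0,0,0,3,0]
    - [0,0,0,4.5,0]
    - [0,0,0,6,0]
    - [0,0,0,6,0]

```text
clock: 14.85
eef_pos: [559.1, 164.3, 158.8]
eef_rot: [3.141, 0.0, 2.94]
wrist_force: [-0.0, -0.3, 5.2]
finger_gap: 17.9
finger_force: 45.0
```

```bash
python3 f.py
```

```text
pos [559.12 164.34 158.81] t 15.05 gap 17.53 | F tool x -0.16 y 0.24, up 4.87 sd [0.48 0.19 0.67] Mom [-0.013 -0.129 -0.046]
```

Request:
arm_command:
  steps:
    - [0,0,0,1,0]
    - [0,0,0,2,0]
    - [0,0,0,3,0]
    - [0,0,0,4,0]
    - [0,0,0,4.6,0]
    - [0,0,0,4.6,0]

```text
clock: 15.8
eef_pos: [559.3, 164.4, 154.7]
eef_rot: [3.141, 0.001, 2.941]
wrist_force: [-0.4, -0.2, 9.4]
finger_gap: 17.6
finger_force: 45.0
```

```bash
python3 f.py; python3 - <<'E'
from h import *
from cell import imaging
S=imaging.camera("side"); x0,y0,w,h,z=165,90,110,140,4
im=np.ascontiguousarray(cv2.resize(S["img"][y0:y0+h,x0:x0+w,::-1],None,fx=z,fy=z,interpolation=2))
cv2.imwrite("pics/e.png",im)
E
```

```text
pos [559.31 164.36 154.72] t 16.0 gap 18.01 | F tool x 0.04 y -0.74, up 9.18 sd [0.38 0.45 0.4 ] Mom [-0.111  0.046 -0.073]
```

View pics/e.png

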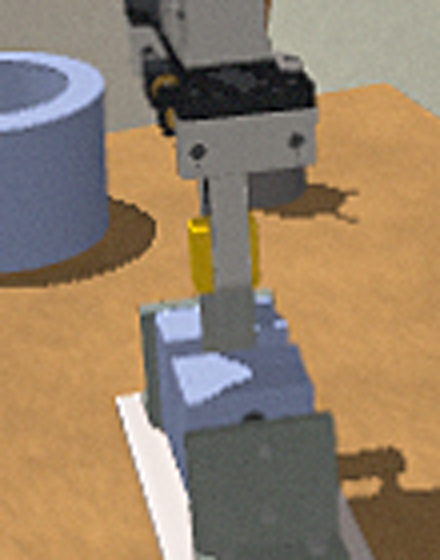

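Request:
arm_command:
  steps:
    - [0,0,0,0.5,0]
    - [0,0,0,0.9,0]
    - [0,0,0,0.9,0]

```text
clock: 16.42
eef_pos: [559.4, 164.4, 154.0]
eef_rot: [3.141, 0.001, 2.941]
wrist_force: [-1.1, -0.4, 10.7]
finger_gap: 17.6
finger_force: 45.0
```

```bash
python3 f.py; python3 -c "
from cell import job
print(job.sign_off())"
```

```text
pos [559.34 164.38 153.97] t 16.62 gap 17.73 | F tool x 0.04 y -0.36, up 10.21 sd [0.31 0.53 0.25] Mom [-0.12   0.104 -0.06 ]
the job is handed in; nothing more can be done
None
```

I handed the job in at 16.6 s with the yellow gauge still gripped upright and wedged in the slot. Each half is backed off by an estimated 1.4–1.5 mm, judged from depth and a push of about 11 N because the halves' travel can't be read directly. Sideways force was near zero, so the two halves should be about even.

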